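# Load a bread board into the corner of a tilted display stand

### The job

Take the oak bread board by its steel handle, lay it flat on the upper part of the tilted display stand with its handle pointing up the slope, a little away from the glass strip, and let go so that it slides down by itself against the front ledge. Then press it sideways, gently but firmly, against the fragile glass strip of the side guide and keep up light pressure (about 6 N, never 20 N or more) for half a second, without tipping it up off the deck, and leave it lying flat and square in the corner, tight to both ledge and glass. Do not drop the board, and leave everything else on the counter as it is.

Things in the scene. Friction and masses are not known exactly. Their poses are not given: they have to be found in the camera images.
- board: Oak bread board, 140 (x) x 120 (y) x 20 mm, about 0.55 kg, lying flat. Origin: centre of underside, z up. Handle: dark steel bar along the board's x above its middle, 80 mm long, 12 mm wide, lower face 31 and top 43 mm above the underside, on two 10 mm posts 32 mm either side of the middle. Same either way round. Waxed: slides by itself on the deck (friction about 0.2, varies).
- stand: The display stand's dark steel base plate, 300 x 250 x 12 mm, fixed to the counter; origin at the centre of its underside, x pointing to the raised end, which faces the robot (the low end with the ledge faces away). The deck's corner is 35 mm and its highest corner about 155 mm above the counter.
- deck: Tilted steel deck. Origin: the locating corner, lowest point of its upper face, where ledge and side guide meet. x runs up the slope along the glass, y along the ledge towards the glass, z square out of the deck. Upper face (z = 0): x 0 to 260, y -220 to 0 mm. x rises about 20 degrees, y falls about 8. Seated, the board's origin is at x 70, y -60 - d, z 0 mm (d: see fence), long side along x.
- ledge: The front ledge along the deck's low edge, dark steel, its face at deck x = 0, standing 18 mm above the deck; origin and axes as the deck's. A board let go on the deck slides down to it, drifting towards the glass but often stopping short of it.
- fence: Side guide on the deck's low side: a fixed steel rail behind the deck's edge carrying a fragile glass strip (8 mm thick, reaching 29 mm above the deck, deck x 0 to 200 mm). The strip is clamped at a setting nobody has measured: its face stands at deck y = -d, d anywhere from 0 to 20 mm. It holds rigidly when pressed. Origin and axes as the deck's (not the strip's).
- roll_a: Bystander, leave alone: round crusty bread roll, 72 mm across, 46 mm high; origin at the centre of its underside.
- roll_b: Bystander, leave alone: second round bread roll, same size, paler; origin at the centre of its underside.
- jam: Bystander, leave alone: jam jar, 64 mm across, 85 mm high; origin at the centre of its underside.
- bell: Bystander, leave alone: counter bell, 72 mm across, 48 mm high; origin at the centre of its underside.
- cup: Bystander, leave alone: white cup, 72 mm across, 70 mm high; origin at the centre of its underside.
- card: Bystander, leave alone: blank price card upright in a wooden foot, 30 x 70 mm, 68 mm high; origin at the centre of its underside.
- slab: Bystander, leave alone: plain marble slab without a handle, 90 x 120 x 18 mm; origin at the centre of its underside.

How it is judged:
By the outcome, as a careful person would: the job done as asked, in the order asked, and still so for the second after the job is handed in, with the robot touching nothing.
It also fails if it takes over 51 s, if anything falls off the work surface, if the arm or the gripper's body presses on something with over 40 N, if the wrist force passes 120 N, or if a joint passes its speed limit or range.

### The arm

A 6-joint arm with a two-finger parallel gripper is mounted at the origin on the work surface. World frame = base frame: x ahead of the robot, y to its left, z up, the work surface at z = 0. Lengths are in m, angles in degrees, forces in N, time in s.
With the tool pointing down it reaches from about 0.4 to 0.825 m from the base axis. Payload 7 kg.
Tool frame: the origin (TCP) lies midway between the tips of the shut fingers; the grasp point (between the pads) lies r.grip_depth behind it (r.grip_depth is the distance from the TCP to the grasp point, in m); z points along the fingers, y is the line along which they close (so a half turn about z gives the same grasp; the last joint's range is limited). The gripper opens to 88 mm and grips with 3 to 60 N. Pads are 19 mm wide; open, the fingers measure 130 mm over their backs; the gripper's body (78 mm by 193 mm) begins 47 mm behind the grasp point.
Start: joints at [82.225, 20.546, 0.682, 0, -70.136, -16.507], TCP at [0.278, 0.615, 0.227] pointing down, gripper open.
Joint ranges: [-176.03, 176.03], [-82.01, 121.73], [-58.28, 71.71], [-173.87, 95.51], [-174.79, -0.11], [-173.66, 173.66]. Speed limits (degrees/s): [136.94, 136.94, 172.46, 180, 180, 180].

### API

Orientations are given as [roll, pitch, yaw] about the fixed x, y, z axes, in that order (R = Rz(yaw) Ry(pitch) Rx(roll)).
In Python, from plant import r, cams, ticket, monitor gives the robot as it stands (r), with the cameras (cams), the job (ticket) and the readings (monitor).
- The arm moves only by the shell command python3 drive.py 'ROWS' [OPENING] [FORCE]. ROWS is a JSON list that holds a single list of rows (three levels of brackets), with 1 to 12 rows, each of 6 numbers: dx, dy, dz in m, then a rotation vector rx, ry, rz in degrees; each row is the pose to reach, as a shift and turn from the pose commanded when the command began, along the tool's axes at that moment; what a row does not reach only later rows make up. A row lasts 1/12 s, in which the tool goes at most 0.0417 m and 7.16 degrees, less where a joint would pass 70% of its speed; a pose out of reach is approached as far as the arm can. OPENING is the finger opening in m, set as the command begins (- or left out keeps the last). The fingers move at their own pace and stop on an object; FORCE is the grip in N (left out, the last holds). Time passes only in rows, so rows that do not move let the fingers close. It prints the time, the measured TCP pose, the force, the opening and the grip force at its end. Input that does not fit is refused with a message, and nothing moves.
- monitor.get_state(): the state, without advancing time (a new reading comes with each control period).
- cams.capture(name): name is "scene" or "top" or "wrist"; returns a dict with "frame" (480x640x3 uint8, red, green, blue), "z_map" (480x640 float32, m along the optical axis (not along the pixel's ray), 0 where there is no reading), "fx", "fy", "cx", "cy" (pixels), "cam_to_world" (4x4, takes a point from camera to world coordinates). Camera axes: x right, y down, z forward; pixel columns grow to the right and rows downward; lengths in m; the calibration is good to about 2 mm. A picture is of the moment at which its call begins.
- ticket.close_job(): hands the job in; it is judged then, once.
The state is a dict: "time_s": time; "joints": joint angles; "qd": joint speeds; "joint_torque": joint torques, N m; "tcp_pos": TCP position; "eef_rot": TCP orientation; "contact_force": force on the tool from outside, world axes, zero at the start; "moment": the same for the moment, N m; "gripper_width": finger opening in m; "gripper_force": force on a finger pad.
Only numpy, scipy, OpenCV 4.12 (cv2) and the standard library are available. Lean on these libraries where they do the work, as an engineer would, in place of code of your own. Each camera call takes 0.05 s, during which the arm holds its last target. There are 200 camera calls.

## Working session

There is one attempt and no reset: what is moved stays moved. The work goes in short steps, Python scripts to look and compute and a shell command to move; the robot and the scene stay as the last step left them, time stands still between calls to the robot, and variables do not carry over. Pictures are saved under pics/ and viewed, at most 10 in all, crops included, and the job is handed in when it is done.

```bash
ls; mkdir -p pics
python3 - <<'E'
from plant import r, cams, ticket, monitor
import cv2,numpy as np
s=monitor.get_state();print(s,r.grip_depth)
for n in("scene","top"):
    c=cams.capture(n);cv2.imwrite(f"pics/{n}0.png",c["frame"][:,:,::-1]);np.savez(f"{n}0.npz",**c);print(n,c["fx"],c["cx"],c["cy"],c["cam_to_world"].round(3).tolist(),(c["z_map"]>0).mean())
E
```

```text
drive.py
pics
plant.py
{'time_s': 0.0, 'joints': array([ 8.22281763e+01,  2.05923809e+01,  6.31716245e-01, -2.05094391e-02,
       -7.01363042e+01, -1.65076962e+01]), 'qd': array([ 0.06450511,  0.01711595,  0.00067693,  0.00475624, -0.05729583,
       -0.00786377]), 'joint_torque': array([-1.28293336e-04, -5.82719064e+01,  2.93063235e+01,  6.99720696e+00,
        7.16366252e-03, -1.52031243e-04]), 'tcp_pos': array([0.27736157, 0.61482038, 0.22559517]), 'eef_rot': array([ 1.79901549e+02, -9.07066459e-03, -2.42864973e+01]), 'contact_force': array([ 0.14882246, -0.61588618,  0.97094385]), 'moment': array([ 0.00205341, -0.00879037,  0.0166259 ]), 'gripper_force': 0.0, 'gripper_width': 0.08770749225722307} 0.0188
scene 619.5573886507698 323.711359856761 241.26380687894562 [[-0.694, 0.396, -0.601, 1.283], [0.72, 0.358, -0.595, 0.597], [-0.02, -0.845, -0.534, 0.677], [0.0, 0.0, 0.0, 1.0]] 0.99609375
top 527.8846886086432 315.58866598446855 238.27467930237196 [[-0.0, -0.976, 0.219, 0.324], [-1.0, 0.001, 0.005, -0.111], [-0.005, -0.219, -0.976, 1.111], [0.0, 0.0, 0.0, 1.0]] 0.9957552083333333
```

View pics/scene0.png

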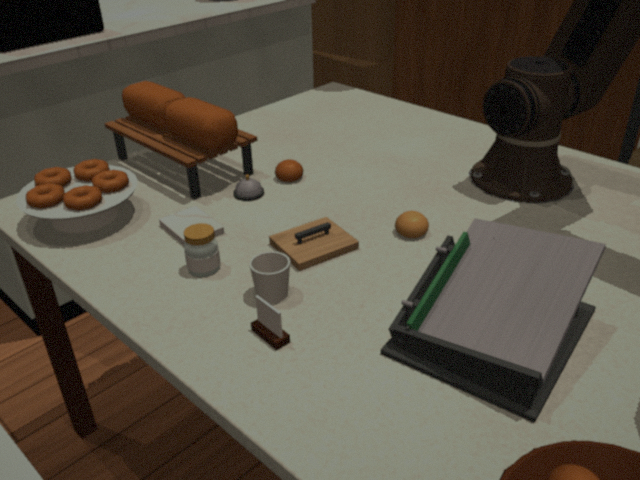

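View pics/top0.png

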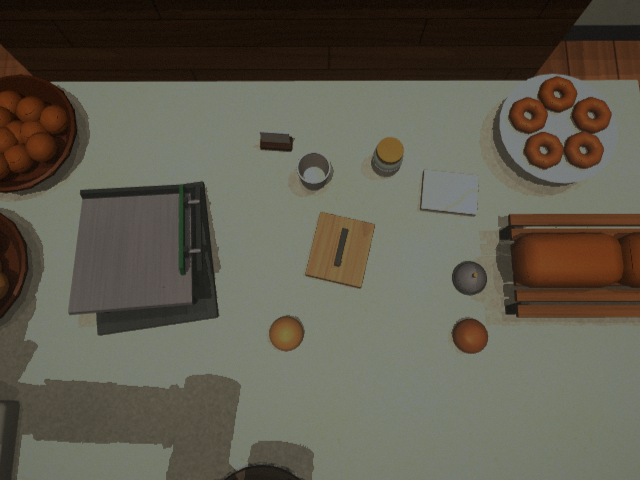

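The top picture shows the board at (340,250) with its handle running roughly up-down. The deck spans about (70–195, 190–310), the green glass is at column 183, the ledge is at the top (row 190), and the pale roll is at (286,333). Next I'll measure these.

```bash
cat > h.py <<'E'
import numpy as np,cv2
from scipy.spatial.transform import Rotation as R
def cloud(c):
    v,u=np.mgrid[0:480,0:640];z=c["z_map"]
    p=np.stack([(u-c["cx"])/c["fx"]*z,(v-c["cy"])/c["fy"]*z,z],-1)
    T=c["cam_to_world"];return p@T[:3,:3].T+T[:3,3]
def ray(c,uv,z):
    T=c["cam_to_world"];uv=np.atleast_2d(uv).astype(float)
    d=np.stack([(uv[:,0]-c["cx"])/c["fx"],(uv[:,1]-c["cy"])/c["fy"],np.ones(len(uv))],-1)@T[:3,:3].T
    return T[:3,3]+d*((z-T[2,3])/d[:,2])[:,None]
def fitplane(P):
    for _ in range(5):
        m=P.mean(0);n=np.linalg.svd(P-m,full_matrices=False)[2][2];n*=np.sign(n[2]);P=P[abs((P-m)@n)<.003]
    return m,n
E
python3 - <<'E'
from h import *
c=dict(np.load("top0.npz"));s=dict(np.load("scene0.npz"))
P=cloud(c);f=c["frame"];hsv=cv2.cvtColor(f,cv2.COLOR_RGB2HSV)
print("counter z",np.median(P[380:400,440:460,2]), "deck px",hsv[250,130],"glass",hsv[230,183],"board",hsv[270,325],hsv[225,330],"handle",hsv[248,342],"ledge",hsv[189,130])
# board
roi=np.zeros((480,640),bool);roi[200:300,295:385]=1
m=(roi&(hsv[...,0]<25)&(hsv[...,1]>80)).astype(np.uint8)
k=max(cv2.findContours(m,0,1)[0],key=cv2.contourArea);rect=cv2.minAreaRect(cv2.convexHull(k));b=cv2.boxPoints(rect)
w=ray(c,b,.02);print("board corners",w.round(4).tolist(),w.mean(0),np.linalg.norm(w-np.roll(w,1,0),axis=1))
print("board top z",np.median(P[...,2][m>0]))
h=(roi&(P[...,2]>.034)&(P[...,2]<.06)).astype(np.uint8)
hk=max(cv2.findContours(h,0,1)[0],key=cv2.contourArea);hb=cv2.boxPoints(cv2.minAreaRect(hk));w=ray(c,hb,.043);print("handle",w.round(4).tolist(),w.mean(0),np.median(P[...,2][h>0]))
# deck
for nm,cc,(v0,v1,u0,u1) in(("top",c,(205,300,90,170)),("scene",s,(250,330,490,560))):
    Q=cloud(cc);m_,n=fitplane(Q[v0:v1,u0:u1].reshape(-1,3));print(nm,"deck plane",m_,n)
E
```

```text
counter z -0.0007069798272399952 deck px [14 37 89] glass [60 94 38] board [ 16 133 121] [ 17 127 124] handle [23 41 56] ledge [30 23 44]
board corners [[0.49, -0.0822, 0.02], [0.6282, -0.1132, 0.02], [0.5995, -0.2323, 0.02], [0.4629, -0.1983, 0.02]] [ 0.54515527 -0.15650756  0.02      ] [0.11925544 0.14159339 0.12250651 0.14073848]
board top z 0.019274662265879705
handle [[0.5068, -0.1415, 0.043], [0.5857, -0.16, 0.043], [0.583, -0.1715, 0.043], [0.5042, -0.1528, 0.043]] [ 0.54491954 -0.15645818  0.043     ] 0.04213995435205764
top deck plane [0.5244643  0.26087884 0.09744088] [0.35457572 0.34262734 0.86998998]
scene deck plane [0.52693078 0.27825231 0.0994145 ] [ 0.42060979 -0.43431628  0.79652795]
```

```bash
python3 - <<'E'
from h import *
import cv2
c=dict(np.load("top0.npz"));s=dict(np.load("scene0.npz"))
a=cv2.resize(c["frame"][170:340,55:235,::-1],None,fx=3.3,fy=3.3,interpolation=2);cv2.imwrite("pics/d1.png",cv2.convertScaleAbs(a,alpha=1.6))
E
python3 - <<'E'
from h import *
c=dict(np.load("top0.npz"));s=dict(np.load("scene0.npz"))
for cc,vs,us in((c,range(185,320,12),range(70,220,12)),(s,range(220,370,12),range(430,610,15))):
    Q=cloud(cc)[...,2];print(list(us))
    for v in vs: print(v,[int(round(1000*Q[v,u])) for u in us])
E
```

```text
[70, 82, 94, 106, 118, 130, 142, 154, 166, 178, 190, 202, 214]
185 [-1, -3, -1, 2, 0, -3, -1, 1, 54, 51, 50, 11, 3]
197 [-2, 68, 63, 59, 53, 49, 50, 47, 40, 39, 38, 12, 0]
209 [2, 69, 70, 65, 65, 58, 58, 58, 55, 52, 48, 12, 0]
221 [1, 80, 83, 77, 73, 73, 69, 67, 66, 62, 59, 8, 0]
233 [0, 94, 89, 84, 87, 83, 82, 78, 73, 72, 72, 8, 1]
245 [1, 104, 95, 97, 94, 89, 90, 87, 84, 81, 80, 9, 2]
257 [1, 112, 108, 104, 106, 100, 99, 94, 97, 90, 89, 81, 0]
269 [0, 120, 116, 115, 112, 108, 105, 106, 103, 98, 98, 99, -2]
281 [-1, 130, 125, 124, 121, 117, 119, 113, 114, 113, 111, 10, 4]
293 [140, 137, 136, 132, 128, 129, 125, 125, 119, 116, 115, 11, 11]
305 [146, 146, 143, 140, 139, 140, 136, 135, 126, 120, 11, 10, 11]
317 [1, -1, -5, 10, 12, 13, 7, 11, 11, 10, 13, 10, 11]
[430, 445, 460, 475, 490, 505, 520, 535, 550, 565, 580, 595]
220 [-2, -2, -1, 123, 0, 0, 1, -1, 0, 1, 3, 1]
232 [0, 1, -3, 116, 121, 125, 130, 137, 0, 0, 0, 1]
244 [1, 108, 124, 105, 113, 118, 124, 129, 134, 139, 145, 149]
256 [0, 89, 100, 99, 107, 113, 117, 121, 128, 132, 135, 142]
268 [87, 106, 86, 94, 99, 105, 110, 115, 121, 124, 130, 131]
280 [68, 84, 81, 87, 95, 99, 103, 110, 113, 119, 124, 1]
292 [88, 69, 74, 83, 88, 93, 98, 102, 109, 111, 118, 0]
304 [68, 66, 68, 77, 79, 85, 91, 96, 100, 105, 10, -1]
316 [55, 56, 64, 67, 74, 81, 85, 88, 95, 101, 11, 1]
328 [47, 52, 59, 62, 68, 75, 78, 84, 88, 95, 12, 0]
340 [58, 48, 51, 58, 63, 68, 73, 78, 83, 12, 0, -1]
352 [10, 43, 59, 66, 58, 61, 69, 73, 77, 12, 0, 0]
364 [11, 13, 10, 44, 62, 74, 63, 68, 68, 6, 1, 1]
```

View pics/d1.png

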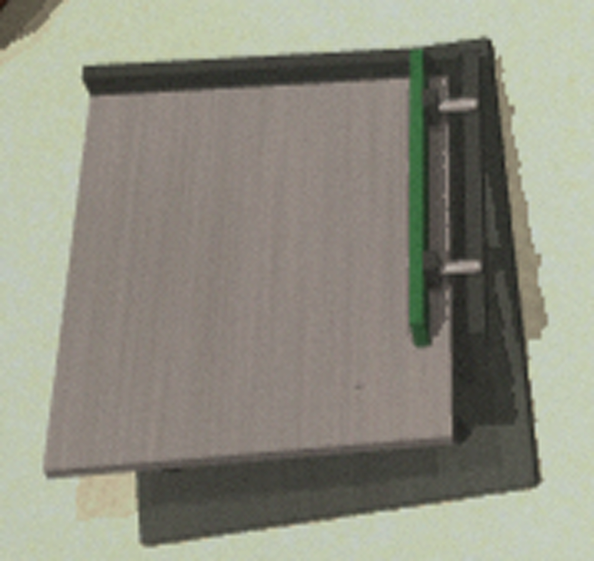

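```bash
cat >> h.py <<'E'
def rayp(c,uv,m,n):
    T=c["cam_to_world"];uv=np.atleast_2d(uv).astype(float)
    d=np.stack([(uv[:,0]-c["cx"])/c["fx"],(uv[:,1]-c["cy"])/c["fy"],np.ones(len(uv))],-1)@T[:3,:3].T
    return T[:3,3]+d*(((m-T[:3,3])@n)/(d@n))[:,None]
E
python3 - <<'E'
from h import *
c=dict(np.load("top0.npz"));s=dict(np.load("scene0.npz"))
pl=[]
for cc,(v0,v1,u0,u1) in((c,(205,300,90,170)),(s,(250,330,490,560))):
    Q=cloud(cc)[v0:v1,u0:u1].reshape(-1,3);z=np.median(Q[:,2]);Q=Q[(abs(Q[:,2]-z)<.06)]
    for _ in range(6):
        m=Q.mean(0);n=np.linalg.svd(Q-m,full_matrices=False)[2][2];n*=np.sign(n[2]);Q=Q[abs((Q-m)@n)<.006]
    pl.append((m,n));print(m,n,len(Q),np.std((Q-m)@n),"tilt",np.degrees(np.arccos(n[2])))
print("offset between planes mm",1000*(pl[1][0]-pl[0][0])@pl[0][1])
# deck edges in top view: brightest bounds along scan lines of V channel
f=cv2.cvtColor(c["frame"],cv2.COLOR_RGB2HSV).astype(int);g=((f[...,0]<25)|(f[...,0]>150))&(f[...,2]>60)&(f[...,1]<70)
m,n=pl[0]
V=f[...,2]
# ledge line: per column, from row 230 up, first row with V<66 (between deck 89 & ledge 44)
top=[(u,next(v for v in range(230,180,-1) if V[v,u]<66)+.5) for u in range(88,175,4)]
bot=[(u,next(v for v in range(285,330) if not g[v,u])-.5) for u in range(80,185,4)]
lef=[(next(u for u in range(110,50,-1) if not g[v,u])+.5,v) for v in range(205,300,5)]
def line(pts):
    W=rayp(c,pts,m,n)
    for _ in range(4):
        k=W.mean(0);d=np.linalg.svd(W-k)[2][0];e=np.linalg.norm((W-k)-np.outer((W-k)@d,d),axis=1);W=W[e<max(.0015,1.5*np.median(e))]
    print(len(W),k.round(4),d.round(4));return k,d
A=line(top);B=line(bot);L=line(lef)
y=A[1]+np.sign(A[1]@B[1])*B[1];y/=np.linalg.norm(y);y*=-np.sign(y[1])
y-= (y@n)*n;y/=np.linalg.norm(y);x=np.cross(y,n)
print("x",x,"y",y,"left.x",L[1]@x,"L dist",(B[0]-A[0])@x)
o=A[0]+y*((L[0]-A[0])@y+.220);
print("origin",o,"elev x,y",np.degrees(np.arcsin([x[2],y[2]])))
D=np.eye(4);D[:3,:3]=np.stack([x,y,n],1);D[:3,3]=o;np.save("D.npy",D)
to=lambda W:(W-o)@D[:3,:3]
# glass: left edge of green top in top view (z=29mm)
G=lambda fr:(lambda h:(h[...,0]>45)&(h[...,0]<80)&(h[...,1]>75))(cv2.cvtColor(fr,cv2.COLOR_RGB2HSV))
gm=G(c["frame"]);pts=[]
for v in range(192,266,4):
    u=[u for u in range(165,200) if gm[v,u]]
    if u: pts.append((u[0]-.5,v))
print("glass face top deckxy",(1000*to(rayp(c,pts,m+.029*n,n))).round(1)[::3].tolist())
gs=G(s["frame"]);gs[:,:395]=0;pts=[]
for v in range(245,325,6):
    u=np.where(gs[v,395:480])[0]
    if len(u): pts.append((u[-1]+395.5,v))
print("glass face base deckxy scene",(1000*to(rayp(s,pts,*pl[1]))).round(1).tolist())
E
```

```text
[0.52606558 0.25949475 0.09659177] [ 0.35571814 -0.08663131  0.93056951] 7570 0.0016614605249875812 tilt 21.476233598953282
[0.52506304 0.27813285 0.10018554] [ 0.35472796 -0.08563645  0.93103946] 5580 0.0013746454684057038 tilt 21.40256845580156
offset between planes mm 1.3729950886960485
22 [0.6535 0.2843 0.0502] [ 0.1044 -0.9858 -0.1317]
19 [0.4134 0.2198 0.136 ] [ 0.1017 -0.9862 -0.1307]
19 [0.5285 0.3623 0.1052] [-0.9295 -0.137   0.3425]
x [-0.92889883 -0.14251924  0.34181169] y [ 0.10301247 -0.98599355 -0.1311684 ] left.x 0.9999843777866326 L dist 0.26156269145904393
origin [0.6661465  0.16298707 0.03406026] elev x,y [19.98729054 -7.53711487]
glass face top deckxy [[20.4, -20.2, 29.0], [51.7, -18.2, 29.0], [81.7, -20.3, 29.0], [110.9, -20.3, 29.0], [139.3, -20.3, 29.0], [166.9, -20.4, 29.0], [193.7, -20.4, 29.0]]
glass face base deckxy scene [[197.0, -15.4, 1.5], [182.5, -14.8, 1.5], [168.2, -14.2, 1.5], [154.1, -13.6, 1.5], [140.7, -14.5, 1.5], [126.9, -13.9, 1.5], [113.8, -14.9, 1.5], [100.3, -14.3, 1.5], [87.0, -13.7, 1.6], [74.4, -14.7, 1.6], [61.4, -14.1, 1.6], [49.1, -15.0, 1.6], [36.4, -14.4, 1.6], [23.9, -13.8, 1.6]]
```

```bash
cat >> h.py <<'E'
def rel(p,Rt,s):
    "shift (m) and rotvec (deg) in current tool axes to world pose"
    Rc=R.from_euler('xyz',s["eef_rot"],degrees=True)
    dp=Rc.inv().apply(np.array(p)-s["tcp_pos"]);rv=np.degrees((Rc.inv()*Rt).as_rotvec())
    print("shift",dp.round(4),"rot",rv.round(2))
def yawR(y):return R.from_euler('xyz',[180,0,y],degrees=True)
E
python3 - <<'E'
from h import *
from plant import r, cams, ticket, monitor
rel([.545,-.1565,.12],yawR(-13.2),monitor.get_state())
E
```

```text
shift [0.5612 0.5929 0.1067] rot [  0.08   0.   -11.09]
```

```bash
python3 drive.py '[[[0.02,0.02,0,0,0,-1],[0.2806,0.2965,0,0,0,-11],[0.2806,0.2965,0,0,0,-11],[0.2806,0.2965,0,0,0,-11],[0.2806,0.2965,0,0,0,-11],[0.2806,0.2965,0,0,0,-11],[0.2806,0.2965,0,0,0,-11],[0.2806,0.2965,0,0,0,-11],[0.2806,0.2965,0,0,0,-11],[0.2806,0.2965,0,0,0,-11],[0.2806,0.2965,0,0,0,-11],[0.2806,0.2965,0,0,0,-11]]]' 0.06
python3 - <<'E'
from h import *
from plant import r, cams, ticket, monitor
rel([.545,-.1565,.12],yawR(-13.2),monitor.get_state())
E
```

```text
time_s: 1.1
tcp_pos: [0.4118, 0.2272, 0.2267]
eef_rot: [-180.0, 0.0, -13.5]
contact_force: [-1.4, 0.4, -1.2]
gripper_width: 0.0602
gripper_force: 0.0
shift [0.2191 0.3421 0.1066] rot [-0.01  0.   -0.29]
```

```bash
python3 drive.py '[[[0.219,0.342,0.106,0,0,0],[0.219,0.342,0.106,0,0,0],[0.219,0.342,0.106,0,0,0],[0.219,0.342,0.106,0,0,0],[0.219,0.342,0.106,0,0,0],[0.219,0.342,0.106,0,0,0],[0.219,0.342,0.106,0,0,0],[0.219,0.342,0.106,0,0,0],[0.219,0.342,0.106,0,0,0],[0.219,0.342,0.106,0,0,0],[0.219,0.342,0.106,0,0,0],[0.219,0.342,0.106,0,0,0]]]'
python3 - <<'E'
from h import *
from plant import r, cams, ticket, monitor
s=monitor.get_state();print(s["tcp_pos"],s["eef_rot"]);rel([.545,-.1565,.0225],yawR(-13.2),s)
c=cams.capture("wrist");cv2.imwrite("pics/w1.png",c["frame"][:,:,::-1])
P=cloud(c);h=((P[...,2]>.034)&(P[...,2]<.055)&(abs(P[...,0]-.545)<.06)&(abs(P[...,1]+.157)<.04)).astype(np.uint8)
k=max(cv2.findContours(h,0,1)[0],key=cv2.contourArea);w=ray(c,cv2.boxPoints(cv2.minAreaRect(k)),.043);print("handle",w.round(4).tolist(),w.mean(0))
E
```

```text
time_s: 2.1
tcp_pos: [0.546, -0.1549, 0.1186]
eef_rot: [179.9, 0.2, -13.5]
contact_force: [-0.6, 0.1, 0.0]
gripper_width: 0.0602
gripper_force: 0.0
[ 0.5460179  -0.15493933  0.11860835] [ 1.79949302e+02  1.72090734e-01 -1.34639747e+01]
shift [-0.0003  0.0017  0.0961] rot [ 0.05  0.17 -0.26]
handle [[0.5883, -0.1612, 0.043], [0.5857, -0.172, 0.043], [0.5076, -0.1542, 0.043], [0.5104, -0.1423, 0.043]] [ 0.54801467 -0.15742819  0.043     ]
```

View pics/w1.png

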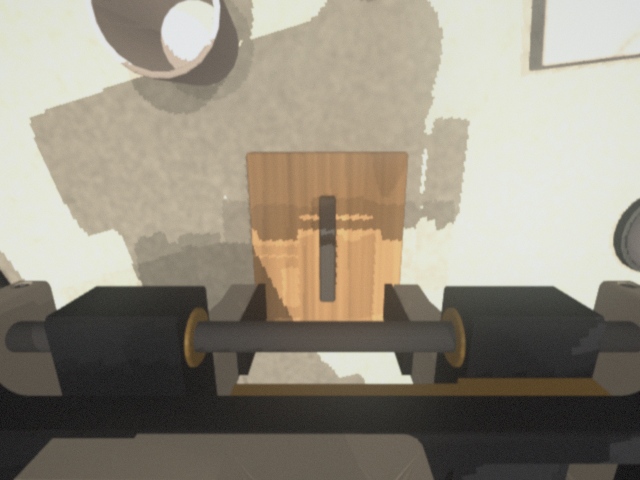

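The wrist picture shows the handle at (328,248), lined up with the tool and centred between the fingers at columns 240 and 400. I'll descend and grip.

```bash
python3 drive.py '[[[0,0.002,0.04,0,0,0],[0,0.002,0.075,0,0,0],[0,0.002,0.088,0,0,0],[0,0.002,0.095,0,0,0],[0,0.002,0.095,0,0,0],[0,0.002,0.095,0,0,0]]]' && python3 drive.py '[[[0,0,0,0,0,0],[0,0,0,0,0,0],[0,0,0,0,0,0],[0,0,0,0,0,0],[0,0,0,0,0,0],[0,0,0,0,0,0],[0,0,0,0,0,0],[0,0,0,0,0,0]]]' 0.0 45
```

```text
time_s: 2.65
tcp_pos: [0.5465, -0.1544, 0.0266]
eef_rot: [-180.0, -0.1, -13.2]
contact_force: [0.3, 0.1, 1.0]
gripper_width: 0.0599
gripper_force: 0.0
time_s: 3.32
tcp_pos: [0.5455, -0.1557, 0.0256]
eef_rot: [180.0, 0.0, -13.3]
contact_force: [-0.2, -1.5, 1.1]
gripper_width: 0.0127
gripper_force: 0.5
```

```bash
python3 drive.py '[[[0,0,0,0,0,0],[0,0,0,0,0,0],[0,0,0,0,0,0],[0,0,0,0,0,0]]]' 0.0 50 && python3 drive.py '[[[0,0,-0.01,0,0,0],[0,0,-0.03,0,0,0],[0,0,-0.06,0,0,0],[0,0,-0.09,0,0,0],[0,0,-0.12,0,0,0],[0,0,-0.15,0,0,0],[0,0,-0.18,0,0,0],[0,0,-0.2,0,0,0],[0,0,-0.21,0,0,0],[0,0,-0.21,0,0,0],[0,0,-0.21,0,0,0]]]'
cat > tgt.py <<'E'
from h import *
from plant import r, cams, ticket, monitor
import sys
D=np.load("D.npy");Rd=R.from_matrix(D[:3,:3]@np.diag([-1,1,-1]))
def go(x,y,z,s): rel(D[:3,3]+D[:3,:3]@np.array([x,y,z]),Rd,s)
def deck(s):return ((s["tcp_pos"]-D[:3,3])@D[:3,:3]*1000).round(1)
if __name__=="__main__":
    s=monitor.get_state();print("deck mm",deck(s),"F deck",(s["contact_force"]@D[:3,:3]).round(2),"M",s["moment"].round(2),"w",s["gripper_width"].round(4),s["gripper_force"],"j",s["joints"].round(0))
    go(*map(float,sys.argv[1:4]),s)
E
python3 tgt.py .165 -.103 .12
```

```text
time_s: 3.65
tcp_pos: [0.5454, -0.1557, 0.0256]
eef_rot: [180.0, 0.0, -13.3]
contact_force: [-0.7, -2.0, 0.2]
gripper_width: 0.0116
gripper_force: 50.0
time_s: 4.57
tcp_pos: [0.5448, -0.1551, 0.2347]
eef_rot: [-180.0, 0.1, -13.3]
contact_force: [-0.1, 0.6, -5.4]
gripper_width: 0.0117
gripper_force: 50.0Traceback (most recent call last):
  File "tgt.py", line 8, in <module>
    s=monitor.get_state();print("deck mm",deck(s),"F deck",(s["contact_force"]@D[:3,:3]).round(2),"M",s["moment"].round(2),"w",s["gripper_width"].round(4),s["gripper_force"],"j",s["joints"].round(0))
                                                                                                                         ^^^^^^^^^^^^^^^^^^^^^^^^
AttributeError: 'float' object has no attribute 'round'
```

```bash
sed -i 's/s\["gripper_width"\].round(4)/round(s["gripper_width"],4)/' tgt.py; python3 tgt.py .165 -.103 .12
```

```text
deck mm [226.6 274.9 171.1] F deck [-1.88  0.11 -5.14] M [0.03 0.1  0.  ] w 0.0117 49.998480677604675 j [  4.  10. -12.  -0. -67.  73.]
shift [-0.0886 -0.3754  0.0194] rot [  3.95 -21.16 -20.36]
```

```bash
python3 drive.py '[[[-0.003,-0.01,0,0,-0.5,-0.5],[-0.01,-0.03,0,0.3,-2,-2],[-0.015,-0.06,0,0.7,-4,-4],[-0.02,-0.09,0,1,-6,-6],[-0.03,-0.12,0,1.5,-8,-8],[-0.037,-0.15,0,2,-10,-10],[-0.044,-0.18,0,2.2,-12,-12],[-0.05,-0.21,0,2.5,-14,-14],[-0.06,-0.24,0,3,-16,-16],[-0.065,-0.27,0,3.5,-18,-18],[-0.07,-0.29,0.005,3.9,-20,-20],[-0.075,-0.31,0.01,3.95,-21.16,-20.36]]]' && python3 tgt.py .165 -.103 .08
```

```text
time_s: 5.57
tcp_pos: [0.5432, 0.1653, 0.223]
eef_rot: [-172.0, 20.2, 8.8]
contact_force: [0.4, 0.2, -5.4]
gripper_width: 0.0115
gripper_force: 50.0
deck mm [178.4 -39.7 131.9] F deck [-2.21  0.56 -4.93] M [-0.54 -1.91  0.03] w 0.0115 49.99776542186737 j [ 27.  23.   6. -14. -90.  73.]
shift [ 0.0137 -0.0634  0.0517] rot [0.1  0.25 0.09]
```

```bash
python3 drive.py '[[[0.003,-0.015,0.01,0,0,0],[0.006,-0.03,0.02,0,0,0],[0.009,-0.045,0.03,0,0,0],[0.012,-0.06,0.04,0,0,0],[0.0135,-0.0634,0.06,0,0,0],[0.0135,-0.0634,0.075,0,0,0],[0.0135,-0.0634,0.085,0,0,0],[0.0135,-0.0634,0.087,0.1,0.3,0.1],[0.0135,-0.0634,0.087,0.1,0.3,0.1],[0.0135,-0.0634,0.087,0.1,0.3,0.1]]]' && python3 tgt.py .165 -.103 .0265
python3 - <<'E'
from h import *
from plant import r, cams, ticket, monitor
o=[]
for n in("scene","top"):
    c=cams.capture(n);f=c["frame"][:,:,::-1];a=f[180:420,340:640] if n=="scene" else f[160:340,50:250];o.append(cv2.resize(a,(400,400*a.shape[0]//a.shape[1])))
H=max(x.shape[0] for x in o);o=[cv2.copyMakeBorder(x,0,H-x.shape[0],0,0,0) for x in o]
cv2.imwrite("pics/p2.png",cv2.convertScaleAbs(np.hstack(o),alpha=1.5))
E
```

```text
time_s: 6.4
tcp_pos: [0.5195, 0.2352, 0.1492]
eef_rot: [-172.0, 19.6, 8.6]
contact_force: [0.1, 1.0, -4.0]
gripper_width: 0.0109
gripper_force: 50.0
deck mm [ 165.3 -101.4   48.7] F deck [-1.63 -0.47 -3.74] M [-0.49 -1.81  0.  ] w 0.0109 49.998770356178284 j [ 33.  25.   1. -16. -80.  69.]
shift [ 0.0001 -0.0015  0.0222] rot [-0.03 -0.44 -0.09]
```

View pics/p2.png

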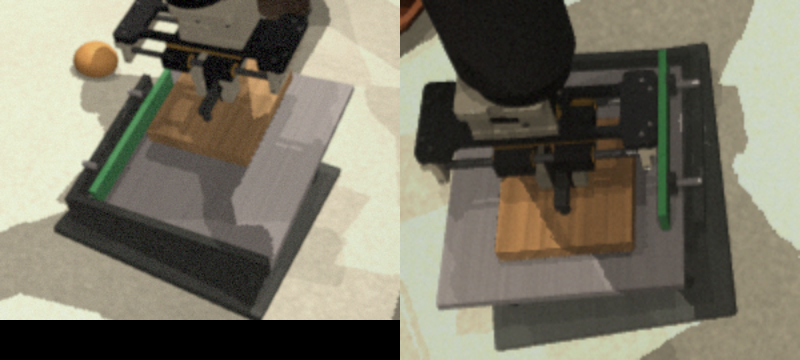

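The board hangs parallel to the deck, handle up the slope, with a gap of about 25 mm to the green glass (right half, column 663; board edge near 632). I'll lower it while watching the force.

```bash
python3 drive.py '[[[0,-0.001,0.006,0,-0.2,0],[0,-0.001,0.012,0,-0.2,0],[0,-0.001,0.016,0,-0.2,0],[0,-0.001,0.018,0,-0.2,0],[0,-0.001,0.018,0,-0.2,0],[0,-0.001,0.018,0,-0.2,0]]]' && python3 tgt.py .165 -.103 .0265
```

```text
time_s: 7.0
tcp_pos: [0.5124, 0.2378, 0.1314]
eef_rot: [-172.0, 19.9, 8.6]
contact_force: [0.9, -0.6, -3.9]
gripper_width: 0.0111
gripper_force: 50.0
deck mm [ 165.4 -102.4   29.4] F deck [-2.08  1.15 -3.24] M [-0.55 -1.89 -0.03] w 0.0111 49.99852538108826 j [ 33.  26.  -1. -16. -78.  69.]
shift [ 0.0004 -0.0006  0.0029] rot [-0.01 -0.13 -0.09]
```

```bash
python3 drive.py '[[[0,0,0.001,0,-0.1,0],[0,0,0.002,0,-0.1,0],[0,0,0.002,0,-0.1,0],[0,0,0.002,0,-0.1,0]]]' && python3 tgt.py .165 -.103 .0265;  python3 drive.py '[[[0,0,0.001,0,0,0],[0,0,0.001,0,0,0],[0,0,0.001,0,0,0]]]' && python3 tgt.py .165 -.103 .0265
```

```text
time_s: 7.33
tcp_pos: [0.5118, 0.2381, 0.1297]
eef_rot: [-172.0, 20.0, 8.6]
contact_force: [-0.5, 0.4, -5.0]
gripper_width: 0.0116
gripper_force: 50.0
deck mm [ 165.4 -102.5   27.6] F deck [-1.3   0.16 -4.86] M [-0.48 -1.82  0.  ] w 0.0116 49.99865770339966 j [ 33.  26.  -1. -16. -78.  69.]
shift [ 0.0004 -0.0005  0.0011] rot [-0.03 -0.04 -0.1 ]
time_s: 7.58
tcp_pos: [0.5116, 0.2382, 0.1289]
eef_rot: [-172.0, 19.9, 8.6]
contact_force: [1.2, -0.9, -3.7]
gripper_width: 0.0116
gripper_force: 50.0
deck mm [ 165.3 -102.5   26.8] F deck [-2.23  1.49 -2.96] M [-0.54 -1.88 -0.05] w 0.0116 49.99906897544861 j [ 33.  26.  -1. -16. -78.  69.]
shift [ 0.0003 -0.0005  0.0003] rot [-0.03 -0.07 -0.09]
```

```bash
for i in 1 2; do python3 drive.py '[[[0,0,0.001,0,0,0],[0,0,0.001,0,0,0],[0,0,0.001,0,0,0]]]' >/dev/null && python3 tgt.py .165 -.103 .0265; done
```

```text
deck mm [ 164.9 -102.5   26.7] F deck [-0.96  1.39  4.79] M [-0.72 -1.5   0.12] w 0.0115 50.00140070915222 j [ 33.  26.  -1. -16. -78.  69.]
shift [-0.0001 -0.0005  0.0002] rot [-0.03 -0.15 -0.07]
deck mm [ 164.7 -102.5   26.7] F deck [0.68 1.21 9.87] M [-0.77 -1.11  0.15] w 0.0115 50.00299572944641 j [ 33.  26.  -1. -16. -78.  69.]
shift [-0.0003 -0.0005  0.0002] rot [-0.03 -0.23 -0.04]
```

```bash
python3 drive.py '[[[0,0,-0.001,0,0,0],[0,0,-0.001,0,0,0],[0,0,-0.003,0,0,0],[0,0,-0.015,0,0,0],[0,0,-0.04,0,0,0],[0,0,-0.06,0,0,0],[0,0,-0.07,0,0,0],[0,0,-0.07,0,0,0],[0,0,-0.07,0,0,0]]]' 0.088; python3 tgt.py .165 -.103 .0265
cat > look.py <<'E'
from tgt import *
n=sys.argv[1]
o=[]
for nm in("scene","top"):
    c=cams.capture(nm);np.savez(nm+n+".npz",**c);f=c["frame"][:,:,::-1];a=f[180:420,340:640] if nm=="scene" else f[160:340,50:250];o.append(cv2.resize(a,(400,400*a.shape[0]//a.shape[1])))
    P=(cloud(c)-D[:3,3])@D[:3,:3];hs=cv2.cvtColor(c["frame"],cv2.COLOR_RGB2HSV)
    b=(hs[...,0]<25)&(hs[...,1]>100)&(P[...,2]>.012)&(P[...,2]<.028)&(P[...,0]>-.03)&(P[...,0]<.27)&(P[...,1]>-.23)&(P[...,1]<.01)
    pn=D[:3,3]+D[:3,2]*.0208
    k=cv2.findContours(b.astype(np.uint8),0,1)[0]
    if k:
        k=max(k,key=cv2.contourArea);W=(rayp(c,k[:,0],pn,D[:3,2])-D[:3,3])@D[:3,:3]*1000
        (cx,cy),wh,an=cv2.minAreaRect(W[:,:2].astype(np.float32));print(nm,"board",cx,cy,wh,an,"ext",np.percentile(W[:,0],[2,98]),np.percentile(W[:,1],[2,98]))
        print(" plane",*[q.round(4) for q in (lambda Q:(Q.mean(0),np.linalg.svd(Q-Q.mean(0),full_matrices=False)[2][2]))(P[cv2.erode(b.astype(np.uint8),np.ones((3,3)))>0])])
H=max(x.shape[0] for x in o);o=[cv2.copyMakeBorder(x,0,H-x.shape[0],0,0,0) for x in o]
cv2.imwrite(f"pics/L{n}.png",cv2.convertScaleAbs(np.hstack(o),alpha=1.5))
E
python3 look.py 3
```

```text
time_s: 8.83
tcp_pos: [0.5355, 0.2323, 0.1921]
eef_rot: [-171.9, 19.9, 8.6]
contact_force: [-0.4, -0.3, -0.7]
gripper_width: 0.0658
gripper_force: 0.0
deck mm [ 165.5 -102.6   94.6] F deck [ 0.14  0.32 -0.71] M [-0.29 -1.17  0.04] w 0.0658 0.0 j [ 32.  25.   6. -15. -86.  68.]
shift [ 0.0004 -0.0003  0.0681] rot [-0.08 -0.06 -0.1 ]
scene board 67.72708129882812 -79.31718444824219 (123.72701263427734, 139.7476348876953) 89.78662109375 ext [ -1.63162551 137.46627291] [-140.68621315  -17.71447186]
 plane [ 0.0628 -0.0833  0.0214] [ 8.0e-04 -2.6e-03  1.0e+00]
top board 75.20973205566406 -80.67912292480469 (116.73551177978516, 145.28521728515625) 89.95281982421875 ext [  6.28538891 146.68953402] [-138.5788197   -22.26342564]
 plane [ 0.11   -0.0821  0.0198] [2.1e-03 4.0e-04 1.0e+00]
```

View pics/L3.png

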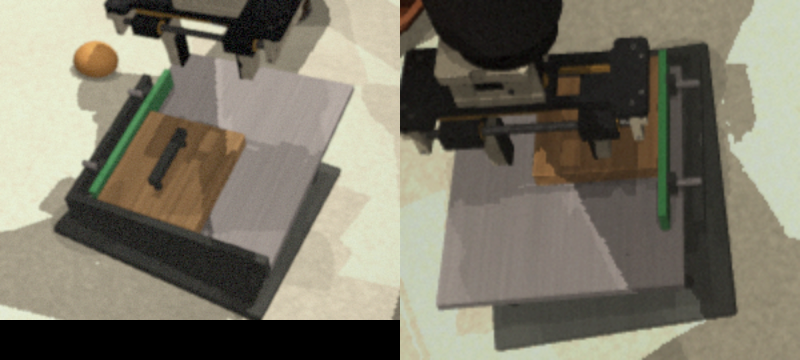

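The board slid to the ledge and lies flat and square near the glass. I'll shut the fingers, go to the board's free side (deck y about -190) and press low on its edge.

```bash
python3 drive.py '[[[0.03,-0.03,0,0,0,0],[0.06,-0.06,0,-2,0,0],[0.09,-0.088,0,-4,0,0],[0.095,-0.088,0,-5,0,0],[0.095,-0.088,0.015,-5,0,0],[0.095,-0.088,0.03,-5,0,0],[0.095,-0.088,0.04,-5,0,0],[0.095,-0.088,0.04,-5,0,0],[0.095,-0.088,0.04,-5,0,0]]]' 0 5; python3 tgt.py .07 -.19 .008
python3 - <<'E'
from h import *
from plant import r, cams, ticket, monitor
c=cams.capture("scene");cv2.imwrite("pics/s4.png",cv2.convertScaleAbs(cv2.resize(c["frame"][180:420,340:640,::-1],(700,560)),alpha=1.5))
E
```

```text
time_s: 9.68
tcp_pos: [0.6002, 0.3355, 0.1333]
eef_rot: [-177.0, 20.1, 8.6]
contact_force: [0.2, 1.0, 0.3]
gripper_width: 0.0249
gripper_force: 0.0
deck mm [  70.6 -189.9   53.9] F deck [-0.19 -0.96  0.23] M [-0.04 -1.21  0.01] w 0.0249 0.0 j [ 38.  37.  17. -12. -87.  62.]
shift [ 0.0007 -0.0041  0.0457] rot [ 5.04  0.06 -0.11]
```

View pics/s4.png

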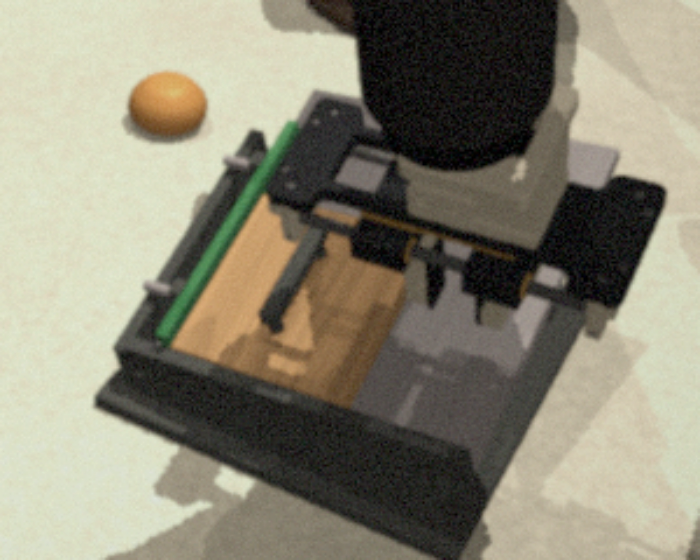

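The scene picture shows the board in the corner, with the fingers (430–490, 290) over the bare deck on its free side. The way down is clear.

```bash
python3 drive.py '[[[0,0,0.01,0,0,0],[0,0,0.02,0,0,0],[0,0,0.03,0,0,0],[0,0,0.038,0,0,0],[0,0,0.043,0,0,0],[0,0,0.045,0,0,0],[0,0,0.045,0,0,0],[0,0,0.045,0,0,0]]]'; python3 tgt.py .07 -.19 .008; python3 drive.py '[[[0,0.005,0,0,0,0],[0,0.01,0,0,0,0],[0,0.015,0,0,0,0],[0,0.018,0,0,0,0],[0,0.02,0,0,0,0],[0,0.02,0,0,0,0]]]'; python3 tgt.py .07 -.19 .008
```

```text
time_s: 10.4
tcp_pos: [0.5854, 0.336, 0.0919]
eef_rot: [-177.0, 19.9, 8.6]
contact_force: [0.4, -0.1, -0.1]
gripper_width: 0.0004
gripper_force: 0.0
deck mm [  70.1 -186.5   10.1] F deck [-0.43  0.18  0.08] M [-0.05 -1.13  0.03] w 0.0004 0.0 j [ 39.  37.  13. -13. -82.  63.]
shift [ 0.0001 -0.0037  0.0018] rot [ 4.97 -0.06 -0.09]
time_s: 10.9
tcp_pos: [0.5881, 0.3154, 0.0908]
eef_rot: [-177.0, 20.0, 8.6]
contact_force: [-0.2, 0.9, -0.2]
gripper_width: 0.0004
gripper_force: 0.0
deck mm [  70.2 -165.8   11.8] F deck [ 0.   -0.86 -0.29] M [-0.02 -1.16 -0.03] w 0.0004 0.0 j [ 37.  37.  11. -12. -81.  64.]
shift [ 0.0002 -0.0245  0.0017] rot [ 4.96 -0.05 -0.14]
```

Run:
```python
from tgt import *
c=cams.capture("scene");cv2.imwrite("pics/s5.png",cv2.convertScaleAbs(cv2.resize(c["frame"][180:420,340:640,::-1],(700,560)),alpha=1.5))
```

```text
(no output)
```

View pics/s5.png

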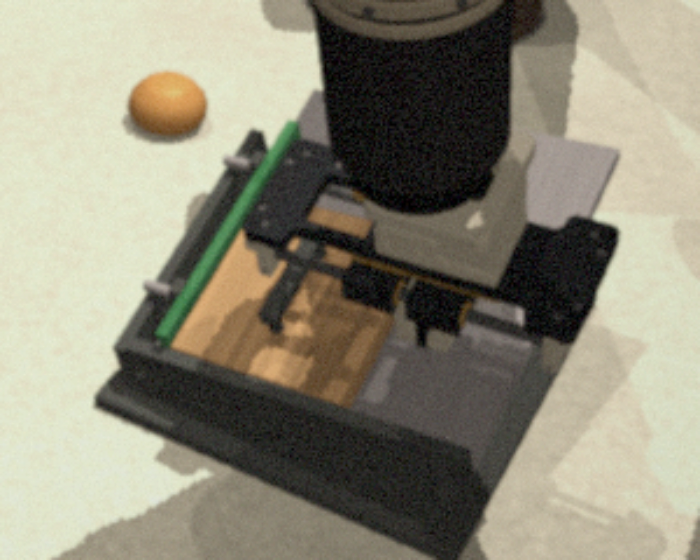

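The fingertip (420,335) is still short of the board's edge (395,320). I'll creep in with small steps and stop on contact.

```bash
cat > ck.py <<'E'
from tgt import *
s=monitor.get_state();F=s["contact_force"]@D[:3,:3];print(round(s["time_s"],2),deck(s),F.round(2));sys.exit(int(F[1]<-3))
E
python3 drive.py '[[[0,0.002,0.001,0,0,0],[0,0.004,0.002,0,0,0],[0,0.004,0.0024,0,0,0],[0,0.004,0.0024,0,0,0]]]' >/dev/null; python3 ck.py &&
python3 drive.py '[[[0,0.001,0.0001,0,0,0],[0,0.002,0.0002,0,0,0],[0,0.002,0.0002,0,0,0]]]' >/dev/null; python3 ck.py &&
python3 drive.py '[[[0,0.001,0.0001,0,0,0],[0,0.002,0.0002,0,0,0],[0,0.002,0.0002,0,0,0]]]' >/dev/null; python3 ck.py &&
python3 drive.py '[[[0,0.001,0.0001,0,0,0],[0,0.002,0.0002,0,0,0],[0,0.002,0.0002,0,0,0]]]' >/dev/null; python3 ck.py &&
python3 drive.py '[[[0,0.001,0.0001,0,0,0],[0,0.002,0.0002,0,0,0],[0,0.002,0.0002,0,0,0]]]' >/dev/null; python3 ck.py
```

```text
11.28 [  70.3 -162.2    9.3] [ 0.37  0.13 -0.04]
11.53 [  70.3 -160.1    9.5] [-0.88  0.68 -0.62]
11.78 [  70.3 -158.1    9.5] [-0.19  0.92  0.56]
12.03 [  70.3 -156.     9.5] [-0.09  0.79 -0.42]
12.28 [  70.3 -154.9    9.5] [ 0.69 -3.37 -0.9 ]
```

```bash
python3 drive.py '[[[0,0,0,0,0,0],[0,0,0,0,0,0]]]' >/dev/null; python3 ck.py; python3 drive.py '[[[0,0.0004,0,0,0,0],[0,0.0004,0,0,0,0],[0,0.0004,0,0,0,0]]]' >/dev/null; python3 ck.py
```

```text
12.45 [  70.3 -154.8    9.5] [ 1.19 -3.43  0.71]
12.7 [  70.3 -154.8    9.5] [ 0.6  -5.29  0.51]
```

```bash
python3 drive.py '[[[0,0.0002,0,0,0,0],[0,0.0002,0,0,0,0],[0,0.0002,0,0,0,0]]]' >/dev/null; python3 ck.py; python3 drive.py '[[[0,0,0,0,0,0],[0,0,0,0,0,0],[0,0,0,0,0,0]]]' >/dev/null; python3 ck.py;  python3 drive.py '[[[0,0,0,0,0,0],[0,0,0,0,0,0],[0,0,0,0,0,0]]]' >/dev/null; python3 ck.py; python3 drive.py '[[[0,0,0,0,0,0],[0,0,0,0,0,0],[0,0,0,0,0,0]]]' >/dev/null; python3 ck.py; python3 look.py 6
```

```text
12.95 [  70.2 -154.8    9.5] [ 1.7  -5.79  0.03]
13.2 [  70.3 -154.8    9.5] [ 0.98 -6.26  0.07]
13.45 [  70.3 -154.8    9.4] [ 1.04 -7.38  0.47]
13.7 [  70.3 -154.8    9.5] [ 1.68 -5.58  0.53]
scene board 41.55884552001953 -78.47257995605469 (125.3310546875, 87.85205841064453) 88.46074676513672 ext [-1.65136743 85.58936657] [-140.0479755   -16.97048262]
 plane [ 0.0386 -0.0795  0.0214] [-3.0e-04  3.4e-03 -1.0e+00]
top board 74.38419342041016 -80.78704833984375 (116.95278930664062, 146.5467987060547) 89.95281982421875 ext [  1.94331931 146.37802042] [-138.96166405  -22.2641662 ]
 plane [ 0.0861 -0.0752  0.02  ] [ 1.e-04 -3.e-04  1.e+00]
```

```bash
python3 drive.py '[[[0,-0.0005,0,0,0,0],[0,-0.001,0,0,0,0],[0,-0.004,0,0,0,0],[0,-0.015,0,0,0,0],[0,-0.03,0,0,0,0],[0,-0.03,-0.02,0,0,0],[0,-0.03,-0.05,0,0,0],[0,-0.03,-0.08,0,0,0],[0,-0.03,-0.11,0,0,0],[-0.03,-0.03,-0.13,0,0,0],[-0.06,-0.03,-0.14,0,0,0],[-0.06,-0.03,-0.14,0,0,0]]]'; python3 drive.py '[[[-0.03,-0.02,-0.01,0,0,0],[-0.06,-0.04,-0.02,0,0,0],[-0.09,-0.06,-0.03,0,0,0],[-0.12,-0.08,-0.04,0,0,0],[-0.12,-0.08,-0.04,0,0,0]]]';python3 look.py 7
```

```text
time_s: 14.8
tcp_pos: [0.5762, 0.3262, 0.2467]
eef_rot: [-176.8, 19.5, 8.8]
contact_force: [2.3, 0.2, 1.9]
gripper_width: 0.0008
gripper_force: 0.0
time_s: 15.22
tcp_pos: [0.4657, 0.3909, 0.3288]
eef_rot: [-176.7, 19.6, 9.0]
contact_force: [0.3, -0.9, 0.8]
gripper_width: 0.0004
gripper_force: 0.0
scene board 68.50675964355469 -79.06718444824219 (124.97529602050781, 140.31561279296875) 89.86959075927734 ext [ -1.22185794 137.63043767] [-140.64324847  -16.75291283]
 plane [ 0.0638 -0.0828  0.0214] [-8.0e-04  2.7e-03 -1.0e+00]
top board 74.02719116210938 -80.6009521484375 (116.75045013427734, 146.18942260742188) 89.88481140136719 ext [  1.44713583 146.29654307] [-138.89678545  -22.26211673]
 plane [ 0.0765 -0.0802  0.0199] [-6.e-04 -4.e-04 -1.e+00]
```

View pics/L7.png

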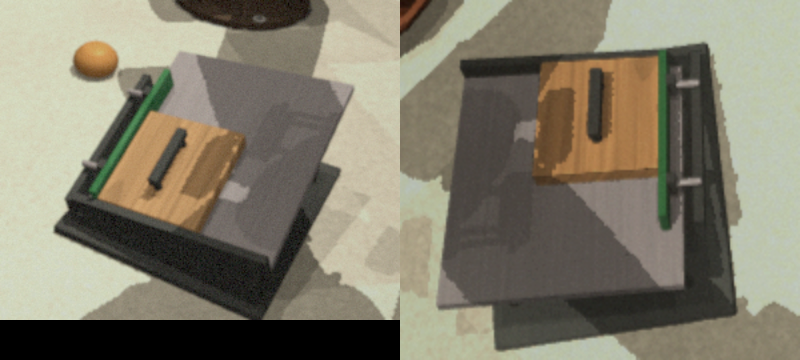

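The board lies flat and square (within 0.1°) in the corner, with no visible gap at the ledge or the glass, and the arm is clear. I'll hand it in.

```bash
python3 drive.py '[[[0,0,0,0,0,0],[0,0,0,0,0,0],[0,0,0,0,0,0],[0,0,0,0,0,0]]]' >/dev/null; python3 -c "
from plant import r, cams, ticket, monitor
print(ticket.close_job())"
```

```text
the job is handed in; nothing more can be done
None
```

The job is handed in at about 15.6 s: the board slid down to the ledge by itself, was pressed against the glass at about 6 N (highest reading 7.4 N) for over half a second, and lies flat and square in the corner with no visible gap; the judge's verdict was not shown.

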